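# Unfold the hold-down's crank and clamp the carving board

## Robot

A 6-joint arm with a two-finger parallel gripper is mounted at the origin on the work surface. World frame = base frame: x ahead of the robot, y to its left, z up, the work surface at z = 0. Lengths are in m, angles in rad, forces in N, time in s.
With the tool pointing down it reaches from about 0.3 to 0.875 m from the base axis. Payload 6.4 kg.
Tool frame: the origin (TCP) lies on the mounting face of the last link; the fingertips stand 173 mm ahead of it and the grasp point (between the pads) lies 155 mm ahead of it (ctrl.tip_reach is the distance from the TCP to the fingertips, in m); z points along the fingers, y is the line along which they close (so a half turn about z gives the same grasp; the last joint's range is limited). The gripper opens to 85 mm and grips with 20 to 120 N. Pads are 22 mm wide; open, the fingers measure 114 mm over their backs; the gripper's body (76 mm by 85 mm) begins 54 mm behind the grasp point. The pads swing forward as they close: fully open they stand 13 mm farther back than shut.
Start: joints at [-1.553, 0.181, 1.607, -0, 1.354, -0.206], TCP at [0.128, -0.561, 0.405] pointing down, gripper open.
Joint ranges: [-2.99, 2.99], [-0.89, 2.07], [0.3, 2.58], [-1.14, 4.28], [0, 2.63], [-3.12, 3.12]. Speed limits (rad/s): [2.57, 2.57, 3.01, 3.14, 3.14, 3.14].

## Interface

Orientations are given as a unit quaternion [w, x, y, z].
In Python, from bench import ctrl gives the robot as it stands.
- The arm moves only by the shell command python3 -m pendant 'ROWS'. ROWS is JSON, a list that holds one entry, the list of rows, each a list of 7 numbers: the opening, from 0 (shut) to 1 (fully open), then the shift along the tool's x, y, z in mm, then the turn, a rotation vector about the tool's x, y, z in rad. A call has 1 to 5 rows; each row is the pose to reach, as a shift and turn from the pose commanded when the call began, along the tool's axes at that moment; what a row does not reach only later rows make up. A row lasts 1/12 s, in which the tool goes at most 41.7 mm and 7.16 degrees, less where a joint would pass 70% of its speed; a pose out of reach is approached as far as the arm can. A call with a gripper value outside its range is refused whole. The fingers move at their own pace and stop on an object; the grip force is fixed at half the most. Time passes only in rows, so rows that repeat a pose let the fingers close. It gives the time, the measured TCP pose, the force, the opening and the grip force at its end, in the units of the state.
- ctrl.get_obs(): the state, without advancing time (a new reading comes with each control period).
- ctrl.camera(name): name is "scene" or "top" or "wrist"; returns the picture (420x560x3 uint8, red, green, blue); there is no depth.
- ctrl.camera_params(name): a dict with "mtx" (3x3 intrinsics, pixels), "world_from_camera" (4x4, takes a point from camera to world coordinates); the wrist camera has in their place "tool_from_camera" (4x4, takes a point from camera to tool coordinates, whose origin is the TCP and whose axes are the flange's). Camera axes: x right, y down, z forward; pixel columns grow to the right and rows downward; lengths in m; the calibration is good to about 2 mm. A picture is of the moment at which its call begins: read the wrist's pose just before it. camera_params takes no time and is no camera call.
- ctrl.hand_in(): hands the job in; it is judged then, once.
Trained networks look in the newest picture that a camera, given by its name, has taken for a name from the list of things; names that differ only in an ending like _2 or _b are one class to them, and where a whole thing is asked for, a point or a joint stands for the part that bears it (a point fixed in the world has none). Each returns a list of dicts, best first, with "confidence" (0 to 1); they miss things now and then, are a little off and sometimes report something else, mostly with a low value. They report only what shows in the picture. A call takes as long as a camera call.
- ctrl.boxes_of(camera, name): "point" ([column, row] as shares, 0 to 1, of the picture: columns of its width, rows of its height, amid what is visible of it).
The state is a dict: "time_s": time; "q": joint angles; "dq": joint speeds; "joint_efforts": joint torques, N m; "eef_pos": TCP position; "eef_rot": TCP orientation; "wrist_force": force on the tool from outside, world axes, zero at the start; "torque": the same for the moment, N m; "opening": opening from 0.0 (shut) to 1.0 (fully open); "grasp_force": force on a finger pad.
Only numpy, scipy, OpenCV 4.12 (cv2) and the standard library are available. Lean on these libraries where they do the work, as an engineer would, in place of code of your own. Each camera call takes 0.05 s, during which the arm holds its last target. There are 200 camera calls.

## Task

The carving board with the stone elephant is to be clamped for chiselling. Swing the folded grip of the hold-down clamp's crank fully up to its stop before turning anything, then wind the crank clockwise until the shoe holds the board firmly, without forcing it so far that the wood is bruised. Let go, leaving the grip standing and everything else on the bench where it is.

Things in the scene. Friction and masses are not known exactly. Their poses are not given: they have to be found in the camera images.
- spindle: upright screw spindle, 20 mm thick, of the bench hold-down clamp, in the boss of a dark cast over-arm whose column stands 125 mm to the side. Origin on its axis, at mid-thickness of the flat crank arm on its top (some 175 mm above the bench, at least 30 mm above the over-arm). Winding clockwise seen from above lowers spindle, crank and shoe together, 20 mm a turn (3.18 mm per rad).
- crank (a joint): crank angle (rad) about the spindle, growing clockwise seen from above (winding down); starts in -0.5 to 0.5, no end stop. Running free takes 6 to 7 N at the grip (friction; 2 to 7 N where it stops). Once the shoe bears, this rises by 4.2 N per 100 N on the board, in some 0.35 rad. The board is firm from 50 N (2 N above free), bruised above 300 N (13 N above). Let go, it eases back a little.
- grip (a joint): fold angle of the crank's hinged grip in rad: 0 folded flat over the crank arm, pointing inward across the spindle; 1.571 standing upright against its stop. Its hinge is stiff (0.14 N m) and it stays where it is put.
- hinge_pin (a point): middle of the hinge pin at the outer end of the crank arm, 75 mm from the spindle axis, 16 mm above the spindle's origin; the pin is level and square to the arm. The fork cheeks here are 26 mm wide over all and reach 10 mm either side of the pin along the arm; the arm is a flat bar 16 mm wide, 8 mm thick.
- grip_point (a point): middle of the grip's round black sleeve, on its axis, 53 mm from the hinge pin; it moves as the grip swings up. The sleeve is 22 mm thick and 66 mm long (far end 86 mm from the pin) and spins freely on its own axis. Folded, its axis is level, 16 mm above the middle of the crank arm; the hub beneath is 28 mm across and does not reach it.
- board: pale wooden board 130 x 300 mm, 25 mm thick, with a half-carved stone elephant 110 mm tall fixed on one half; lies loose on a 3 mm rubber mat. Its bare half is under the spindle's round rubber-faced shoe (44 mm across), which is screwed on more or less far: the gap is 2 to 20 mm and must be found by feel. Origin at the centre of its underside, y along its length. About 3 kg.
- hammer: square-headed club hammer lying on the bench, 240 mm long, head 95 mm; origin at mid-length of its underside. Bystander.
- grinder: angle grinder lying on the bench, about 300 mm long; origin under its middle. Bystander.
- bud: finished stone lotus-bud finial, 72 mm across, 106 mm tall, standing; origin at the centre of its foot. Bystander.
- brush: wooden dusting brush lying on the bench, 200 mm long; origin at mid-length. Bystander.
- chisel_flat: steel flat chisel about 215 mm long, lying on the bench; origin at mid-length. Bystander.
- chisel_point: narrow steel point chisel about 235 mm long, lying on the bench; origin at mid-length. Bystander.
- chisel_claw: steel chisel about 190 mm long, 30 mm broad edge, lying beside the board near the clamp; origin at mid-length. Bystander.

How it is judged:
On the way, in this order (a step that is already met when the one before it is completed fails the run):
1. the grip is swung up to its stop (within 0.12 rad of upright), the crank not yet wound (value of joint grip above 1.45 rad and distance of hinge_pin from where it was at the start of the episode below 0.035 m), for 0.2 s.
2. the crank is wound until the shoe bears on the board with at least 50 N (contact force between spindle and board above 50 N), for 0.2 s.
At the end, for the whole second after the job is handed in: the shoe presses on the board with 50 to 300 N, the grip stands within 0.12 rad of upright, the board is at rest, the robot has let go (contact force between spindle and board above 50 N and value of joint grip above 1.45 rad and linear speed of board below 0.01 m/s); the robot touches nothing.
It fails at once if the crank is wound (hinge pin more than 35 mm from its start) while the grip is not up (distance of hinge_pin from where it was at the start of the episode above 0.035 m and value of joint grip below 1.2 rad).
It fails at once if the board is bruised: more than 300 N under the shoe (contact force between spindle and board above 300 N).
It fails at once if the board is shifted by more than 10 mm (distance of board from where it was at the start of the episode above 0.01 m).
It fails at once if a bystander is shifted by more than 30 mm (distance of any of hammer, grinder, bud, brush, chisel_flat, chisel_point, chisel_claw from where it was at the start of the episode above 0.03 m).
It also fails if it takes over 72 s, if anything falls off the work surface, if the arm or the gripper's body presses on something with over 40 N, if the wrist force passes 120 N, or if a joint passes its speed limit or range.

## Working session

There is one attempt and no reset: what is moved stays moved. The work goes in short steps, Python scripts to look and compute and a shell command to move; the robot and the scene stay as the last step left them, time stands still between calls to the robot, and variables do not carry over. Pictures are saved under pics/ and viewed, at most 10 in all, crops included, and the job is handed in when it is done.

```bash
mkdir -p pics; ls
cat > h.py <<'E'
import numpy as np, cv2
from bench import ctrl
from scipy.spatial.transform import Rotation as R
def rot(q): return R.from_quat([q[1],q[2],q[3],q[0]]).as_matrix()
def snap(cam,fn=None):
    o=ctrl.get_obs(); im=ctrl.camera(cam)
    if fn: cv2.imwrite('pics/'+fn,im[:,:,::-1])
    p=ctrl.camera_params(cam)
    if cam=='wrist':
        T=np.eye(4);T[:3,:3]=rot(o['eef_rot']);T[:3,3]=o['eef_pos'];T=T@np.array(p['tool_from_camera'])
    else: T=np.array(p['world_from_camera'])
    return im,np.array(p['mtx']),T
def ray(K,T,px):
    d=T[:3,:3]@np.linalg.solve(K,[px[0],px[1],1.]); return T[:3,3],d/np.linalg.norm(d)
def atz(K,T,px,z):
    o,d=ray(K,T,px); return o+d*(z-o[2])/d[2]
def tri(rs):
    A=0;b=0
    for o,d in rs:
        P=np.eye(3)-np.outer(d,d);A=A+P;b=b+P@o
    x=np.linalg.solve(A,b); return x,[np.linalg.norm(np.cross(x-o,d)) for o,d in rs]
def proj(K,T,X):
    c=np.linalg.inv(T)@np.append(X,1); u=K@c[:3]; return u[:2]/u[2]
E
python3 - <<'E'
from h import *
ims=[];r={}
for c in('scene','top'):
    im,K,T=snap(c,c+'1.png');ims.append(im)
    print(c,T[:3,3].round(3),T[:3,2].round(2),K[0,0])
    for n in('spindle','hinge_pin','grip_point','board','grip'):
        b=ctrl.boxes_of(c,n)
        for x in b[:2]: print(n,round(x['confidence'],2),(np.array(x['point'])*[560,420]).round(1))
        if b: r.setdefault(n,[]).append(ray(K,T,np.array(b[0]['point'])*[560,420]))
for n in r:
    if len(r[n])==2: print(n,tri(r[n]))
E
```

```text
pics
scene [ 1.188 -0.339  0.93 ] [-0.59  0.36 -0.72] 381.49165176979807
spindle 0.94 [262.2 212.3]
hinge_pin 0.51 [261.9 203.8]
grip_point 0.47 [259.7 201.5]
grip_point 0.44 [290.1 187.2]
board 0.72 [230.1 274.9]
grip 0.67 [260.8 204.6]
top [0.462 0.03  1.35 ] [ 0.05 -0.   -1.  ] 451.9822431913682
spindle 0.69 [294.3 207.1]
hinge_pin 0.69 [292.3 209.7]
grip_point 0.53 [294.7 207.8]
board 0.72 [334.2 192.4]
grip 0.74 [293.5 204.1]
grip 0.54 [292.5 207.1]
spindle (array([ 0.52978819, -0.01635965,  0.14769788]), [np.float64(0.002035478162572872), np.float64(0.002035478162572888)])
hinge_pin (array([ 0.52144989, -0.01062717,  0.17160384]), [np.float64(0.0017121609781459877), np.float64(0.0017121609781460445)])
grip_point (array([ 0.52501732, -0.01722294,  0.18735385]), [np.float64(0.00043078631757129284), np.float64(0.00043078631757130406)])
board (array([ 0.57916348, -0.14894023,  0.00665289]), [np.float64(0.00688258720310251), np.float64(0.00688258720310254)])
grip (array([ 0.53379185, -0.01634783,  0.18267698]), [np.float64(0.0018627723750323972), np.float64(0.0018627723750323391)])
```

```bash
python3 -c "
from h import *
print(ctrl.get_obs())"
```

```text
{'time_s': 0.6, 'q': array([-1.55329463e+00,  1.80759957e-01,  1.60699938e+00, -3.43378603e-06,
        1.35379067e+00, -2.06305949e-01]), 'dq': array([-8.67054148e-04, -1.07459042e-03, -1.31411799e-03,  1.53900232e-03,
        1.06820041e-03,  6.56474864e-05]), 'joint_efforts': array([-7.59096474e-04, -4.44605041e+01, -3.51520693e+01, -3.26296631e-04,
        1.02910792e-03,  3.54406275e-06]), 'eef_pos': array([ 0.12763122, -0.56066956,  0.4047113 ]), 'eef_rot': array([ 2.10704823e-05,  9.93745257e-01,  1.11670782e-01, -3.67916083e-06]), 'wrist_force': array([0.08542478, 0.56884268, 0.7517747 ]), 'torque': array([0.02862042, 0.02143321, 0.00691648]), 'grasp_force': 0.0, 'opening': 1.0042919515459188}
```

Run:
```python
import cv2
a=cv2.imread('pics/scene1.png');b=cv2.imread('pics/top1.png')
c=a[120:320,160:360];d=b[110:310,200:400]
cv2.imwrite('pics/c1.png',cv2.hconcat([cv2.resize(x,(400,400),interpolation=cv2.INTER_CUBIC) for x in(c,d)]))
```

```text
(no output)
```

View pics/c1.png

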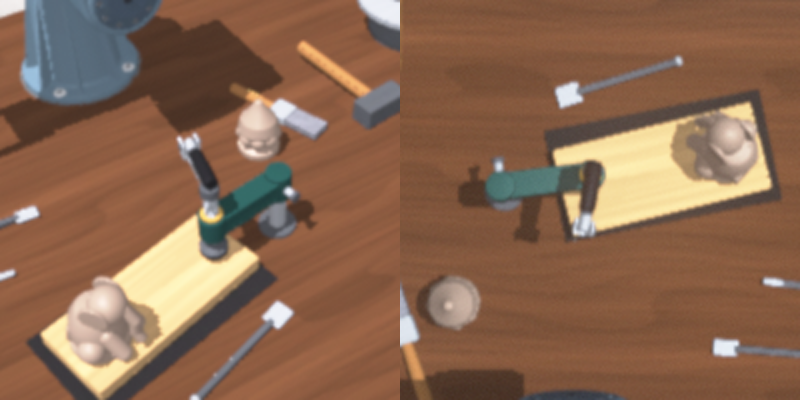

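View pics/scene1.png

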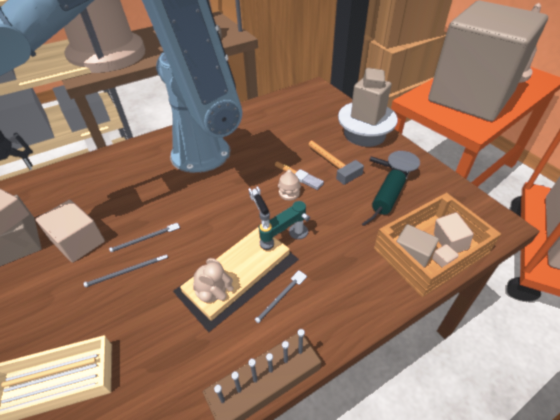

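The scene shows the crank pointing toward the robot. The bright hinge fork is at about scene (253.5,192.5) and top (291.5,224), and the sleeve is folded inward over the spindle at scene (261.5,206). The over-arm column is on the +y side and the board runs to -y. Next I compute the move for a wrist look.

Run:
```python
from h import *
P={}
for c in('scene','top'):
    p=ctrl.camera_params(c);P[c]=(np.array(p['mtx']),np.array(p['world_from_camera']))
for n,a,b in(('hinge',(253.5,192.5),(291.5,224)),('sleeve',(261.5,206),(295,204)),('innerend',(268,222),(297,193))):
    print(n,tri([ray(*P['scene'],a),ray(*P['top'],b)]))
o=ctrl.get_obs();M=rot(o['eef_rot']);print(M.round(2))
p=ctrl.camera_params('wrist');print(np.array(p['tool_from_camera']).round(3),p['mtx'])
t=np.array([.40,-.02,.42]);print((M.T@(t-o['eef_pos'])*1000).round())
```

```text
hinge (array([ 0.48249213, -0.0112201 ,  0.18401624]), [np.float64(0.0014688536643142885), np.float64(0.0014688536643143305)])
sleeve (array([ 0.53546568, -0.01815145,  0.17931344]), [np.float64(0.0006252282798275664), np.float64(0.0006252282798275164)])
innerend (array([ 0.56839268, -0.02194084,  0.14671933]), [np.float64(0.0036454253380623566), np.float64(0.0036454253380623584)])
[[ 0.98  0.22 -0.  ]
 [ 0.22 -0.98 -0.  ]
 [-0.    0.   -1.  ]]
[[-0.001 -0.963 -0.269  0.069]
 [ 1.    -0.001  0.    -0.   ]
 [-0.    -0.269  0.963  0.032]
 [ 0.     0.     0.     1.   ]] [[307.59135014   0.         282.79549376]
 [  0.         307.59135014 207.97358278]
 [  0.           0.           1.        ]]
[ 386. -467.  -15.]
```

```bash
for i in 1 2 3; do python3 -m pendant '[[[1,27,-25,-2.5,0,0,0],[1,54,-50,-5,0,0,0],[1,81,-75,-7.5,0,0,0],[1,108,-100,-10,0,0,0],[1,135,-125,-12.5,0,0,0]]]'; done; python3 -m pendant '[[[1,27,-25,-2.5,0,0,0.117],[1,54,-50,-5,0,0,0.233],[1,78,-70,-7.5,0,0,0.35],[1,78,-70,-7.5,0,0,0.35]]]'
python3 - <<'E'
from h import *
im,K,T=snap('wrist','w1.png')
o=ctrl.get_obs();print(o['eef_pos'],rot(o['eef_rot']).round(3),o['q'].round(2),o['time_s'])
for n in('spindle','hinge_pin','grip_point','grip'):
    for x in ctrl.boxes_of('wrist',n)[:2]: print(n,round(x['confidence'],2),(np.array(x['point'])*[560,420]).round(1))
E
```

```text
time_s: 1.02
eef_pos: [0.2321, -0.4074, 0.4173]
eef_rot: [0.0, 0.994, 0.111, 0.0]
wrist_force: [1.7, -0.2, 0.6]
opening: 1.002
grasp_force: 0.0
time_s: 1.43
eef_pos: [0.336, -0.2553, 0.4301]
eef_rot: [0.0, 0.994, 0.111, 0.0]
wrist_force: [0.8, -0.5, -0.3]
opening: 0.999
grasp_force: 0.0
time_s: 1.85
eef_pos: [0.4399, -0.1033, 0.4427]
eef_rot: [0.0, 0.994, 0.112, 0.0]
wrist_force: [1.4, -0.8, 0.3]
opening: 0.999
grasp_force: 0.0
time_s: 2.18
eef_pos: [0.5017, -0.0158, 0.4504]
eef_rot: [-0.001, 0.998, -0.065, 0.001]
wrist_force: [-0.5, -0.2, 1.0]
opening: 1.001
grasp_force: 0.0
[ 0.50095026 -0.01709603  0.44999743] [[ 0.992 -0.124  0.001]
 [-0.124 -0.992  0.   ]
 [ 0.001 -0.001 -1.   ]] [-0.27 -0.02  1.73  0.    1.43  1.42] 2.2333
spindle 0.56 [281.3 178.1]
hinge_pin 0.92 [280.9 180.6]
grip_point 0.64 [281.3 171.8]
grip_point 0.48 [489.1 277.8]
grip 0.78 [283.4 176.3]
```

View pics/w1.png

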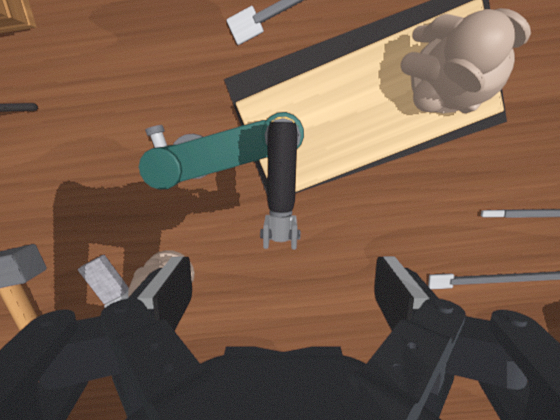

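The wrist view shows the sleeve running from (283,122) to (281,211), the hinge fork at about (280,232), and the over-arm to the left. I'll take a second view from closer in.

```bash
python3 -m pendant '[[[1,15,0,25,0,0,0],[1,30,0,50,0,0,0],[1,30,0,50,0,0,0]]]'
python3 - <<'E'
from h import *
im,K,T=snap('wrist','w2.png')
o=ctrl.get_obs();print(o['eef_pos'])
for n in('hinge_pin','grip_point','grip'):
    for x in ctrl.boxes_of('wrist',n)[:2]: print(n,round(x['confidence'],2),(np.array(x['point'])*[560,420]).round(1))
np.save('T2.npy',T)
E
```

```text
time_s: 2.68
eef_pos: [0.5291, -0.0248, 0.3949]
eef_rot: [-0.001, 0.998, -0.064, -0.003]
wrist_force: [-2.0, -0.7, -0.8]
opening: 1.001
grasp_force: 0.0
[ 0.52879402 -0.02456437  0.39693459]
hinge_pin 0.88 [272.6 237.9]
hinge_pin 0.48 [243.7  26.7]
grip_point 0.55 [268.8 227.8]
grip_point 0.54 [ 72.8 303.8]
grip 0.86 [270.4 232.5]
```

View pics/w2.png

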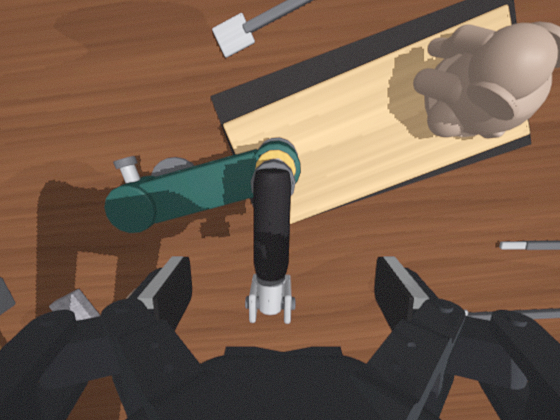

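View 2 shows the sleeve from (272,171) to (271,279) and the hinge pin near (270,302).

Run:
```python
from h import *
p=ctrl.camera_params('wrist');K=np.array(p['mtx']);C=np.array(p['tool_from_camera'])
T1=np.eye(4);T1[:3,:3]=np.array([[.992,-.124,.001],[-.124,-.992,0],[.001,-.001,-1]]);T1[:3,3]=[.50095,-.0171,.45];T1=T1@C
T2=np.load('T2.npy');o=ctrl.get_obs();M=rot(o['eef_rot']);print(o['eef_pos'],M.round(3))
pt=ctrl.camera_params('top');Kt,Tt=np.array(pt['mtx']),np.array(pt['world_from_camera'])
for n,a,b,c in(('far',(283,122),(272,171),None),('near',(281,211),(271,279),None),('hinge',(280,232),(270,302),(291.5,224)),('mid',(282,166),(271.5,225),None)):
    rs=[ray(K,T1,a),ray(K,T2,b)]
    x,e=tri(rs);print(n,x.round(4),np.round(e,4))
    print('  z=.19:',atz(K,T1,a,.19).round(4),atz(K,T2,b,.19).round(4),' tool:',(M.T@(atz(K,T2,b,.19)-o['eef_pos'])*1000).round(1))
    if c: print(tri(rs+[ray(Kt,Tt,c)]))
```

```text
[ 0.52928606 -0.02406969  0.40098315] [[ 0.992 -0.127  0.001]
 [-0.127 -0.992 -0.   ]
 [ 0.001  0.    -1.   ]]
far [ 0.5698 -0.0242  0.1893] [0.0011 0.0011]
  z=.19: [ 0.5694 -0.0252  0.19  ] [ 0.5702 -0.0232  0.19  ]  tool: [ 40.3  -6.1 211. ]
near [ 0.5056 -0.0148  0.1954] [0.0009 0.0009]
  z=.19: [ 0.5038 -0.0154  0.19  ] [ 0.503  -0.0132  0.19  ]  tool: [-27.7  -7.5 210.9]
hinge [ 0.4879 -0.0116  0.1922] [0.001 0.001]
  z=.19: [ 0.4868 -0.0125  0.19  ] [ 0.4868 -0.0103  0.19  ]  tool: [-44.1  -8.3 210.9]
(array([ 0.48354262, -0.01053728,  0.18370821]), [np.float64(0.0018602784400661657), np.float64(0.0011598132578947695), np.float64(0.0007427061825613126)])
mid [ 0.5389 -0.0197  0.1926] [0.001 0.001]
  z=.19: [ 0.5382 -0.0206  0.19  ] [ 0.5383 -0.0185  0.19  ]  tool: [  8.   -6.7 211. ]
```

Two views put the hinge at about (0.486,-0.0115,0.191) and the sleeve centre at z≈0.192, which fits 175+16 mm. The end-to-end length also fits. I'll grasp the folded sleeve with the tool tilted outward by about 40°, so the swing ends tilted about 50° the other way.

```bash
cat >> h.py <<'E'
H=np.array([.486,-.0115,.1915]);u=np.array([.989,-.149,0]);u/=np.linalg.norm(u);w=np.array([0,0,1.])
def pose(G,tilt,back=0):
    y=np.cross(-w,u) # tool y for tool x=u,z=-w
    z=-w*np.cos(tilt)+u*np.sin(tilt); x=np.cross(y,z)
    return np.array(G)-z*(.155+back),np.column_stack([x,y,z])
def rows(targets,ref=None):
    if ref is None:
        o=ctrl.get_obs();ref=(o['eef_pos'],rot(o['eef_rot']))
    for p,M in targets:
        print((ref[1].T@(p-ref[0])*1000).round(1),R.from_matrix(ref[1].T@M).as_rotvec().round(3),'  tcp',p.round(3))
def arc(phi,r=.055): return H+r*(np.cos(phi)*u+np.sin(phi)*w)
E
python3 - <<'E'
from h import *
rows([pose(arc(0),-.7,.06),pose(arc(0),-.7)])
print('arc from grasp')
A=pose(arc(0),-.7)
rows([pose(arc(f),-.7+f) for f in np.arange(1,14)*.12],A)
E
```

```text
[148.9  -2.6  45.2] [ 0.008 -0.701  0.022]   tcp [ 0.677 -0.04   0.356]
[110.2  -3.5  91.1] [ 0.008 -0.701  0.022]   tcp [ 0.639 -0.035  0.31 ]
arc from grasp
[-23.1   0.   -3.7] [0.   0.12 0.  ]   tcp [ 0.624 -0.032  0.328]
[-46.5   0.   -4.5] [ 0.    0.24 -0.  ]   tcp [ 0.607 -0.03   0.343]
[-69.8  -0.   -2.6] [ 0.    0.36 -0.  ]   tcp [ 0.588 -0.027  0.357]
[-92.7   0.    2.1] [ 0.    0.48 -0.  ]   tcp [ 0.568 -0.024  0.368]
[-114.9    0.     9.5] [0.  0.6 0. ]   tcp [ 0.546 -0.021  0.377]
[-136.     0.    19.5] [ 0.    0.72 -0.  ]   tcp [ 0.524 -0.017  0.383]
[-155.8    0.    32. ] [0.   0.84 0.  ]   tcp [ 0.501 -0.014  0.386]
[-173.9    0.    46.8] [ 0.    0.96 -0.  ]   tcp [ 0.478 -0.01   0.386]
[-190.2    0.    63.6] [0.   1.08 0.  ]   tcp [ 0.455 -0.007  0.384]
[-204.3    0.    82.2] [0.  1.2 0. ]   tcp [ 0.432 -0.003  0.379]
[-216.1    0.   102.4] [0.   1.32 0.  ]   tcp [ 0.41  -0.     0.371]
[-225.4    0.   123.9] [0.   1.44 0.  ]   tcp [0.39  0.003 0.36 ]
[-232.     0.   146.3] [ 0.    1.56 -0.  ]   tcp [0.37  0.006 0.348]
```

```bash
python3 -m pendant '[[[1,25,-0.5,5,0,-0.117,0.004],[1,50,-1,12,0,-0.234,0.008],[1,75,-1.5,20,0,-0.35,0.012],[1,100,-2,28,0,-0.467,0.016],[1,125,-2.3,36,0,-0.584,0.02]]]'; python3 -m pendant '[[[1,20,0,-9,0,-0.117,0],[1,20,0,-9,0,-0.117,0],[1,20,0,-9,0,-0.117,0]]]'
python3 - <<'E'
from h import *
rows([pose(arc(0),-.7,.06),pose(arc(0),-.7)])
im,K,T=snap('wrist','w3.png')
for f in(0,):
    for X in(H,arc(0),arc(0,.086)): print(proj(K,T,X).round())
E
```

```text
time_s: 3.3
eef_pos: [0.655, -0.0372, 0.3662]
eef_rot: [-0.018, 0.955, -0.07, -0.288]
wrist_force: [0.5, 0.6, -0.1]
opening: 1.001
grasp_force: 0.0
time_s: 3.55
eef_pos: [0.6759, -0.0405, 0.3582]
eef_rot: [-0.022, 0.936, -0.069, -0.343]
wrist_force: [-0.8, 0.4, 0.6]
opening: 1.001
grasp_force: 0.0
[ 2.6 -0.4  0.8] [ 0.007  0.002 -0.   ]   tcp [ 0.677 -0.04   0.356]
[ 2.7 -0.8 60.8] [ 0.007  0.002 -0.   ]   tcp [ 0.639 -0.035  0.31 ]
[281. 265.]
[281. 230.]
[281. 201.]
```

View pics/w3.png

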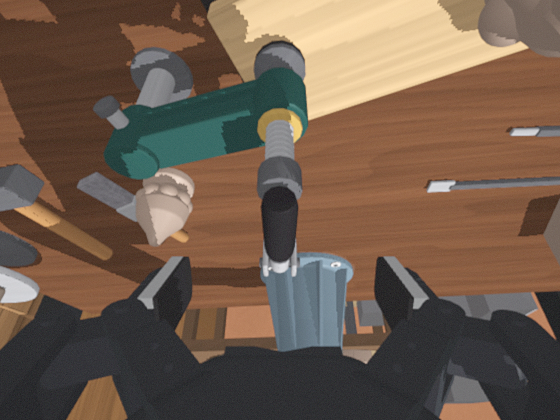

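The view shows the sleeve centred at column 281, rows 190–262, which matches the projection. I'll advance and close.

```bash
python3 -m pendant '[[[1,1,0,20,0,0,0],[1,2.5,-0.5,40,0,0,0],[1,2.5,-0.5,60,0,0,0],[1,2.5,-0.5,60,0,0,0]]]';python3 -m pendant '[[[0,0,0,0,0,0,0],[0,0,0,0,0,0,0],[0,0,0,0,0,0,0],[0,0,0,0,0,0,0],[0,0,0,0,0,0,0]]]';python3 -m pendant '[[[0,0,0,0,0,0,0],[0,0,0,0,0,0,0],[0,0,0,0,0,0,0]]]'
```

```text
time_s: 3.93
eef_pos: [0.636, -0.0336, 0.3132]
eef_rot: [-0.022, 0.937, -0.069, -0.342]
wrist_force: [-1.2, 0.1, -0.1]
opening: 0.997
grasp_force: 0.0
time_s: 4.35
eef_pos: [0.6394, -0.0346, 0.3137]
eef_rot: [-0.022, 0.937, -0.069, -0.342]
wrist_force: [-0.4, -0.6, -0.2]
opening: 0.3
grasp_force: 0.0
time_s: 4.6
eef_pos: [0.6397, -0.0339, 0.3136]
eef_rot: [-0.023, 0.937, -0.069, -0.341]
wrist_force: [4.5, 3.6, 2.8]
opening: 0.235
grasp_force: 58.4
```

```bash
python3 -m pendant '[[[0,-11.5,0,-2.2,0,0.06,0],[0,-23,0,-3.7,0,0.12,0],[0,-35,0,-4.4,0,0.18,0],[0,-46.5,0,-4.5,0,0.24,0],[0,-58,0,-3.8,0,0.30,0]]]'; python3 -m pendant '[[[0,-23,0,-3.7,0,0.12,0],[0,-46.5,0,-4.5,0,0.24,0],[0,-58,0,-3.8,0,0.30,0],[0,-58,0,-3.8,0,0.30,0]]]'
python3 - <<'E'
from h import *
o=ctrl.get_obs();rows([pose(arc(.6),-.1)]);print(o['q'].round(2))
E
```

```text
time_s: 5.02
eef_pos: [0.5971, -0.0274, 0.3534]
eef_rot: [-0.012, 0.977, -0.071, -0.198]
wrist_force: [-2.6, 2.9, 1.4]
opening: 0.238
grasp_force: 58.5
time_s: 5.35
eef_pos: [0.5438, -0.0192, 0.3799]
eef_rot: [-0.001, 0.996, -0.072, -0.05]
wrist_force: [-2.8, 3.9, -2.3]
opening: 0.235
grasp_force: 59.7
[2.8 1.  2.8] [ 0.005 -0.001  0.005]   tcp [ 0.546 -0.021  0.377]
[-0.25  0.17  1.67 -0.02  1.4   1.47]
```

```bash
python3 -m pendant '[[[0,-23,0,-3.7,0,0.12,0],[0,-46.5,0,-4.5,0,0.24,0],[0,-70,0,-2.6,0,0.36,0],[0,-93,0,2.1,0,0.48,0],[0,-115,0,9.5,0,0.6,0]]]'; python3 -m pendant '[[[0,-11.5,0,-2.2,0,0.06,0],[0,-23,0,-3.7,0,0.12,0],[0,-35,0,-4.4,0,0.18,0],[0,-46.5,0,-4.5,0,0.24,0],[0,-46.5,0,-4.5,0,0.24,0]]]'
python3 - <<'E'
from h import *
o=ctrl.get_obs();rows([pose(arc(1.44),.74),pose(arc(1.57),.87)]);print(o['q'].round(2),o['torque'])
E
```

```text
time_s: 5.77
eef_pos: [0.4303, -0.0033, 0.3793]
eef_rot: [0.02, 0.967, -0.069, 0.246]
wrist_force: [-0.8, 3.0, -8.7]
opening: 0.235
grasp_force: 59.6
time_s: 6.18
eef_pos: [0.3877, 0.0029, 0.3607]
eef_rot: [0.028, 0.931, -0.067, 0.359]
wrist_force: [-1.3, 0.2, -7.9]
opening: 0.235
grasp_force: 60.1
[ 1.3 -0.4  1.5] [0.    0.004 0.007]   tcp [0.39  0.003 0.36 ]
[-23.7  -0.6  -2.2] [-0.     0.134  0.007]   tcp [0.369 0.006 0.346]
[-0.36 -0.47  2.34  0.26  0.56  1.19] [0.27870154 1.34506545 0.13743976]
```

```bash
python3 -m pendant '[[[0,-11.5,0,-2.2,0,0.06,0],[0,-23,0,-3.7,0,0.12,0],[0,-31,0,-4.3,0,0.16,0],[0,-31,0,-4.3,0,0.16,0]]]'
python3 - <<'E'
from h import *
o=ctrl.get_obs();rows([pose(arc(1.57),.87)]);print(o['q'].round(2),o['torque'],o['wrist_force'])
im,K,T=snap('scene','s2.png')
print([proj(K,T,arc(1.57,r)).round(1) for r in(0,.02,.053,.086)])
cv2.imwrite('pics/s2c.png',cv2.resize(im[120:270,190:340,::-1],(600,600),interpolation=cv2.INTER_CUBIC))
E
```

```text
time_s: 6.52
eef_pos: [0.3629, 0.0063, 0.3431]
eef_rot: [0.033, 0.9, -0.064, 0.431]
wrist_force: [-4.6, 0.3, -8.7]
opening: 0.231
grasp_force: 61.1
[ 6.3 -0.7  2.6] [-0.002 -0.023  0.007]   tcp [0.369 0.006 0.346]
[-0.4  -0.57  2.47  0.5   0.41  0.94] [ 0.0442268   2.16468339 -0.14982661] [-4.55875289  0.34405324 -8.74576733]
[array([254.4, 191.3]), array([253.8, 186.1]), array([253. , 177.1]), array([252.1, 167.7])]
```

View pics/s2c.png

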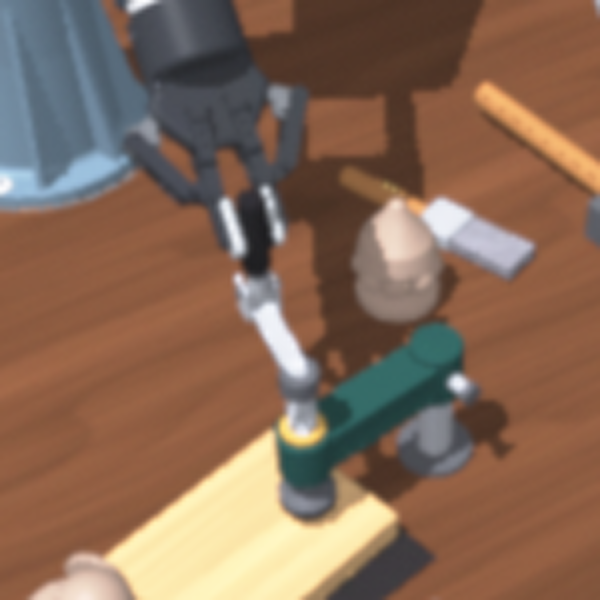

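The grip stands roughly upright in the fingers, and the crank has not turned. I'll nudge it inward against the stop to confirm.

```bash
python3 -m pendant '[[[0,-1.2,0,-1.6,0,0,0],[0,-2.5,0,-3.1,0,0,0],[0,-2.5,0,-3.1,0,0,0],[0,-2.5,0,-3.1,0,0,0]]]'; python3 -m pendant '[[[0,-1.2,0,-1.6,0,0,0],[0,-2.5,0,-3.1,0,0,0],[0,-2.5,0,-3.1,0,0,0],[0,-2.5,0,-3.1,0,0,0]]]'
```

```text
time_s: 6.9
eef_pos: [0.3599, 0.0068, 0.3439]
eef_rot: [0.033, 0.9, -0.064, 0.43]
wrist_force: [14.4, -0.9, -21.9]
opening: 0.235
grasp_force: 59.8
time_s: 7.23
eef_pos: [0.3563, 0.0072, 0.3443]
eef_rot: [0.033, 0.9, -0.065, 0.431]
wrist_force: [24.8, -0.9, -25.7]
opening: 0.232
grasp_force: 60.6
```

The force rose to about 29 N, so the grip is on its stop. I'll open, back out and look again from above.

```bash
python3 -m pendant '[[[0,2.5,0,3,0,0,0],[0,2.5,0,3,0,0,0],[1,2.5,0,3,0,0,0],[1,2.5,0,3,0,0,0],[1,2.5,0,3,0,0,0]]]';python3 -m pendant '[[[1,0,0,0,0,0,0],[1,0,0,0,0,0,0],[1,0,0,0,0,0,0]]]'; python3 -m pendant '[[[1,10,0,-20,0,0,0],[1,30,0,-45,0,0,0],[1,50,0,-70,0,0,0],[1,50,0,-70,0,0,0]]]'
python3 - <<'E'
from h import *
rows([pose(arc(1.57,.06),.0,.09)])
E
```

```text
time_s: 7.65
eef_pos: [0.3612, 0.006, 0.348]
eef_rot: [0.035, 0.897, -0.064, 0.436]
wrist_force: [0.2, -0.8, -1.0]
opening: 0.647
grasp_force: 0.0
time_s: 7.9
eef_pos: [0.3602, 0.0064, 0.3461]
eef_rot: [0.034, 0.898, -0.064, 0.434]
wrist_force: [0.4, 1.0, -0.0]
opening: 0.997
grasp_force: 0.0
time_s: 8.23
eef_pos: [0.3368, 0.0102, 0.4355]
eef_rot: [0.036, 0.896, -0.063, 0.439]
wrist_force: [1.2, -0.0, 1.9]
opening: 0.999
grasp_force: 0.0
[140.5   0.3  81.9] [ 0.007 -0.912  0.007]   tcp [ 0.486 -0.012  0.496]
```

```bash
python3 -m pendant '[[[1,17.5,0,10,0,-0.114,0],[1,35,0,20,0,-0.228,0],[1,52.5,0,30,0,-0.342,0],[1,70,0,41,0,-0.456,0],[1,70,0,41,0,-0.456,0]]]'
python3 - <<'E'
from h import *
rows([pose(arc(1.57,.06),.0,.09)])
E
```

```text
time_s: 8.65
eef_pos: [0.4149, -0.0013, 0.4582]
eef_rot: [0.019, 0.973, -0.07, 0.217]
wrist_force: [1.6, -0.9, 0.1]
opening: 1.002
grasp_force: 0.0
[81.4 -0.  -4.1] [ 0.005 -0.439  0.005]   tcp [ 0.486 -0.012  0.496]
```

```bash
python3 -m pendant '[[[1,20,0,-1,0,-0.11,0],[1,40,0,-2,0,-0.22,0],[1,60,0,-3,0,-0.33,0],[1,81,0,-4,0.005,-0.439,0.005],[1,81,0,-4,0.005,-0.439,0.005]]]'
python3 - <<'E'
from h import *
import time
print(ctrl.get_obs()['eef_pos'])
im,K,T=snap('wrist','w4.png')
for X in(H,arc(1.57,.02),arc(1.57,.086),H+.075*u): print(proj(K,T,X).round())
np.save('T4.npy',T)
E
```

```text
time_s: 9.07
eef_pos: [0.4846, -0.0112, 0.4959]
eef_rot: [-0.0, 0.997, -0.074, 0.001]
wrist_force: [0.5, -0.7, -0.5]
opening: 0.998
grasp_force: 0.0
[ 0.48456665 -0.01122679  0.49592595]
[284. 199.]
[284. 205.]
[284. 231.]
[284. 114.]
```

View pics/w4.png

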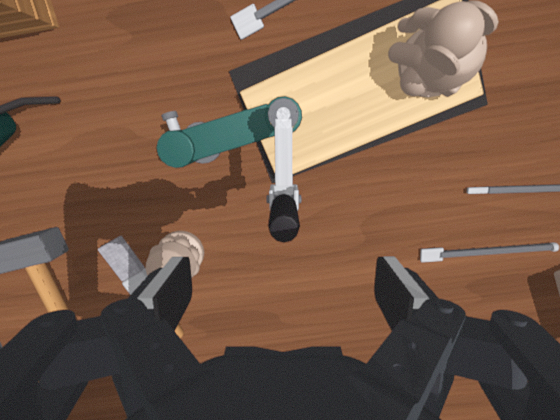

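The view shows the grip standing: the sleeve top is at (284,228), the hub at (284,112), and both match the projection. I'll descend, grasp from above and print the table of chords.

```bash
python3 -m pendant '[[[1,1,0,30,0,0,0],[1,1.5,0,60,0,0,0],[1,1.5,0.5,89,0,0,0],[1,1.5,0.5,89,0,0,0],[1,1.5,0.5,89,0,0,0]]]'; python3 -m pendant '[[[0,0,0,0,0,0,0],[0,0,0,0,0,0,0],[0,0,0,0,0,0,0],[0,0,0,0,0,0,0],[0,0,0,0,0,0,0]]]';python3 -m pendant '[[[0,0,0,0,0,0,0],[0,0,0,0,0,0,0],[0,0,0,0,0,0,0]]]'
cat > check.py <<'E'
import sys
from h import *
o=ctrl.get_obs();M=rot(o['eef_rot']);s=np.load('start.npy');d=(M.T@(o['eef_pos']-s))*1000
th=np.arctan2(-d[1],75-d[0])%(2*np.pi); th=0 if th>6.2 and len(sys.argv)<3 else th
F=M.T@o['wrist_force'];t=np.array([np.sin(th),-np.cos(th),0]);n=np.array([-np.cos(th),-np.sin(th),0])
print('th %.2f r %.1f z %.1f  Ft %.1f Fr %.1f Fz %.1f grip %.0f'%(th,np.hypot(d[1],75-d[0]),d[2],-F@t,F@n,F[2],o['grasp_force']))
sys.exit(0 if -F@t<float(sys.argv[1]) and o['grasp_force']>30 else 1)
E
python3 - <<'E'
from h import *
o=ctrl.get_obs();np.save('start.npy',o['eef_pos']);print(o['wrist_force'],o['torque'],o['time_s'],o['grasp_force'],o['opening']);rows([pose(arc(1.57,.06),0)])
for k in range(44):
    m=(k+.5)*.15;print(round((k+1)*.15,2),(11.24*np.array([np.sin(m),-np.cos(m)])).round(1))
E
```

```text
time_s: 9.53
eef_pos: [0.4821, -0.0107, 0.4057]
eef_rot: [-0.0, 0.997, -0.074, 0.002]
wrist_force: [-0.7, 0.2, 1.2]
opening: 0.998
grasp_force: 0.0
time_s: 9.95
eef_pos: [0.4841, -0.0112, 0.4076]
eef_rot: [0.0, 0.997, -0.074, 0.003]
wrist_force: [-0.1, 0.3, 0.8]
opening: 0.298
grasp_force: 0.0
time_s: 10.2
eef_pos: [0.4842, -0.0113, 0.4075]
eef_rot: [0.0, 0.997, -0.074, 0.003]
wrist_force: [-2.1, -1.0, 5.2]
opening: 0.244
grasp_force: 58.4
[-2.07870416 -0.96625752  5.20615055] [-0.07403977  0.20705723 -0.01736825] 10.2 58.40710401535034 0.24373729584151052
[ 1.8 -0.1  1. ] [ 0.    -0.005  0.001]   tcp [ 0.486 -0.012  0.406]
0.15 [  0.8 -11.2]
0.3 [  2.5 -11. ]
0.45 [  4.1 -10.5]
0.6 [ 5.6 -9.7]
0.75 [ 7.  -8.8]
0.9 [ 8.3 -7.6]
1.05 [ 9.3 -6.3]
1.2 [10.1 -4.8]
1.35 [10.8 -3.3]
1.5 [11.1 -1.6]
1.65 [11.2  0. ]
1.8 [11.1  1.7]
1.95 [10.7  3.4]
2.1 [10.1  4.9]
2.25 [9.3 6.4]
2.4 [8.2 7.7]
2.55 [6.9 8.8]
2.7 [5.6 9.8]
2.85 [ 4.  10.5]
3.0 [ 2.4 11. ]
3.15 [ 0.7 11.2]
3.3 [-0.9 11.2]
3.45 [-2.6 10.9]
3.6 [-4.2 10.4]
3.75 [-5.7  9.7]
3.9 [-7.1  8.7]
4.05 [-8.3  7.6]
4.2 [-9.4  6.2]
4.35 [-10.2   4.8]
4.5 [-10.8   3.2]
4.65 [-11.1   1.5]
4.8 [-11.2  -0.1]
4.95 [-11.1  -1.8]
5.1 [-10.7  -3.5]
5.25 [-10.1  -5. ]
5.4 [-9.2 -6.5]
5.55 [-8.1 -7.8]
5.7 [-6.9 -8.9]
5.85 [-5.5 -9.8]
6.0 [ -3.9 -10.5]
6.15 [ -2.3 -11. ]
6.3 [ -0.7 -11.2]
6.45 [  1.  -11.2]
6.6 [  2.7 -10.9]
```

```bash
python3 -m pendant '[[[0,0.1,-3.7,0.2,0,0,0],[0,0.4,-7.5,0.3,0,0,0],[0,0.8,-11.2,0.5,0,0,0]]]' >/dev/null; python3 check.py 11 && python3 -m pendant '[[[0,0.8,-3.7,0.2,0,0,0],[0,1.7,-7.3,0.3,0,0,0],[0,2.5,-11,0.5,0,0,0]]]'>/dev/null; python3 check.py 11 && python3 -m pendant '[[[0,1.4,-3.5,0.2,0,0,0],[0,2.7,-7,0.3,0,0,0],[0,4.1,-10.5,0.5,0,0,0]]]' >/dev/null; python3 check.py 11 && python3 -m pendant '[[[0,1.9,-3.2,0.2,0,0,0],[0,3.7,-6.5,0.3,0,0,0],[0,5.6,-9.7,0.5,0,0,0]]]' >/dev/null; python3 check.py 11
```

```text
th 0.14 r 74.9 z 0.4  Ft 6.2 Fr 1.5 Fz -7.3 grip 59
th 0.29 r 75.0 z 0.9  Ft 6.0 Fr 1.1 Fz -7.8 grip 59
th 0.44 r 75.1 z 1.4  Ft 6.8 Fr 0.7 Fz -8.0 grip 59
th 0.59 r 75.1 z 1.9  Ft 5.4 Fr 0.0 Fz -7.8 grip 59
```

Free running reads about 6.2 N, as described. I'll continue chord by chord, with a force check after each.

```bash
python3 -m pendant '[[[0,2.3,-2.9,0.2,0,0,0],[0,4.7,-5.9,0.3,0,0,0],[0,7,-8.8,0.5,0,0,0]]]' >/dev/null; python3 check.py 8.8 && python3 -m pendant '[[[0,2.8,-2.5,0.2,0,0,0],[0,5.5,-5.1,0.3,0,0,0],[0,8.3,-7.6,0.5,0,0,0]]]'>/dev/null && python3 check.py 8.8 && python3 -m pendant '[[[0,3.1,-2.1,0.2,0,0,0],[0,6.2,-4.2,0.3,0,0,0],[0,9.3,-6.3,0.5,0,0,0]]]' >/dev/null && python3 check.py 8.8 && python3 -m pendant '[[[0,3.4,-1.6,0.2,0,0,0],[0,6.7,-3.2,0.3,0,0,0],[0,10.1,-4.8,0.5,0,0,0]]]' >/dev/null && python3 check.py 8.8 && python3 -m pendant '[[[0,3.6,-1.1,0.2,0,0,0],[0,7.2,-2.2,0.3,0,0,0],[0,10.8,-3.3,0.5,0,0,0]]]' >/dev/null && python3 check.py 8.8 && python3 -m pendant '[[[0,3.7,-0.5,0.2,0,0,0],[0,7.4,-1.1,0.3,0,0,0],[0,11.1,-1.6,0.5,0,0,0]]]' >/dev/null && python3 check.py 8.8 && python3 -m pendant '[[[0,3.7,0,0.2,0,0,0],[0,7.5,0,0.3,0,0,0],[0,11.2,0,0.5,0,0,0]]]' >/dev/null && python3 check.py 8.8 && python3 -m pendant '[[[0,3.7,0.6,0.2,0,0,0],[0,7.4,1.1,0.3,0,0,0],[0,11.1,1.7,0.5,0,0,0]]]' >/dev/null && python3 check.py 8.8
```

```text
th 0.74 r 75.2 z 2.4  Ft 6.4 Fr 0.4 Fz -8.8 grip 59
th 0.89 r 75.2 z 2.9  Ft 5.8 Fr 0.5 Fz -10.0 grip 59
th 1.04 r 75.2 z 3.4  Ft 6.9 Fr -0.1 Fz -9.4 grip 59
th 1.19 r 75.2 z 3.9  Ft 5.8 Fr -0.1 Fz -9.2 grip 59
th 1.34 r 75.3 z 4.5  Ft 5.9 Fr -1.4 Fz -7.5 grip 59
th 1.49 r 75.3 z 5.0  Ft 6.7 Fr -0.8 Fz -9.4 grip 59
th 1.64 r 75.3 z 5.5  Ft 5.5 Fr -0.9 Fz -8.2 grip 59
th 1.79 r 75.3 z 6.0  Ft 5.8 Fr -0.6 Fz -8.3 grip 59
```

```bash
python3 -m pendant '[[[0,3.6,1.1,0.2,0,0,0],[0,7.1,2.3,0.3,0,0,0],[0,10.7,3.4,0.5,0,0,0]]]' >/dev/null; python3 check.py 8.8 && python3 -m pendant '[[[0,3.4,1.6,0.2,0,0,0],[0,6.7,3.3,0.3,0,0,0],[0,10.1,4.9,0.4,0,0,0]]]'>/dev/null && python3 check.py 8.8 && python3 -m pendant '[[[0,3.1,2.1,0.2,0,0,0],[0,6.2,4.3,0.3,0,0,0],[0,9.3,6.4,0.5,0,0,0]]]' >/dev/null && python3 check.py 8.8 && python3 -m pendant '[[[0,2.7,2.6,0.2,0,0,0],[0,5.5,5.1,0.3,0,0,0],[0,8.2,7.7,0.4,0,0,0]]]' >/dev/null && python3 check.py 8.8 && python3 -m pendant '[[[0,2.3,2.9,0.2,0,0,0],[0,4.6,5.9,0.3,0,0,0],[0,6.9,8.8,0.5,0,0,0]]]' >/dev/null && python3 check.py 8.8 && python3 -m pendant '[[[0,1.9,3.3,0.2,0,0,0],[0,3.7,6.5,0.3,0,0,0],[0,5.6,9.8,0.4,0,0,0]]]' >/dev/null && python3 check.py 8.8 && python3 -m pendant '[[[0,1.3,3.5,0.2,0,0,0],[0,2.7,7,0.3,0,0,0],[0,4,10.5,0.5,0,0,0]]]' >/dev/null && python3 check.py 8.8 && python3 -m pendant '[[[0,0.8,3.7,0.2,0,0,0],[0,1.6,7.3,0.3,0,0,0],[0,2.4,11,0.4,0,0,0]]]' >/dev/null && python3 check.py 8.8 && python3 -m pendant '[[[0,0.2,3.7,0.2,0,0,0],[0,0.5,7.5,0.3,0,0,0],[0,0.7,11.2,0.5,0,0,0]]]' >/dev/null && python3 check.py 8.8
```

```text
th 1.94 r 75.3 z 6.6  Ft 6.3 Fr -0.5 Fz -8.3 grip 59
th 2.09 r 75.3 z 7.1  Ft 6.9 Fr -2.2 Fz -7.1 grip 59
th 2.24 r 75.3 z 7.6  Ft 6.5 Fr -0.2 Fz -7.5 grip 59
th 2.38 r 75.2 z 8.1  Ft 6.3 Fr -1.9 Fz -6.8 grip 59
th 2.53 r 75.1 z 8.6  Ft 5.5 Fr -0.4 Fz -6.1 grip 59
th 2.68 r 75.1 z 9.1  Ft 5.3 Fr -0.8 Fz -4.7 grip 59
th 2.83 r 75.0 z 9.7  Ft 5.8 Fr -0.9 Fz -5.1 grip 59
th 2.98 r 74.9 z 10.1  Ft 5.9 Fr 0.0 Fz -3.8 grip 59
th 3.13 r 74.8 z 10.7  Ft 5.4 Fr 0.8 Fz -4.4 grip 59
```

```bash
python3 -m pendant '[[[0,-0.3,3.7,0.1,0,0,0],[0,-0.6,7.5,0.3,0,0,0],[0,-0.9,11.2,0.4,0,0,0]]]' >/dev/null; python3 check.py 8.8 && python3 -m pendant '[[[0,-0.9,3.6,0.1,0,0,0],[0,-1.7,7.3,0.3,0,0,0],[0,-2.6,10.9,0.4,0,0,0]]]'>/dev/null && python3 check.py 8.8 && python3 -m pendant '[[[0,-1.4,3.5,0.1,0,0,0],[0,-2.8,6.9,0.3,0,0,0],[0,-4.2,10.4,0.4,0,0,0]]]' >/dev/null && python3 check.py 8.8 && python3 -m pendant '[[[0,-1.9,3.2,0.1,0,0,0],[0,-3.8,6.5,0.3,0,0,0],[0,-5.7,9.7,0.4,0,0,0]]]' >/dev/null && python3 check.py 8.8 && python3 -m pendant '[[[0,-2.4,2.9,0.1,0,0,0],[0,-4.7,5.8,0.3,0,0,0],[0,-7.1,8.7,0.4,0,0,0]]]' >/dev/null && python3 check.py 8.8 && python3 -m pendant '[[[0,-2.8,2.5,0.1,0,0,0],[0,-5.5,5.1,0.3,0,0,0],[0,-8.3,7.6,0.4,0,0,0]]]' >/dev/null && python3 check.py 8.8 && python3 -m pendant '[[[0,-3.1,2.1,0.1,0,0,0],[0,-6.3,4.1,0.3,0,0,0],[0,-9.4,6.2,0.4,0,0,0]]]' >/dev/null && python3 check.py 8.8 && python3 -m pendant '[[[0,-3.4,1.6,0.1,0,0,0],[0,-6.8,3.2,0.3,0,0,0],[0,-10.2,4.8,0.4,0,0,0]]]' >/dev/null && python3 check.py 8.8 && python3 -m pendant '[[[0,-3.6,1.1,0.1,0,0,0],[0,-7.2,2.1,0.3,0,0,0],[0,-10.8,3.2,0.4,0,0,0]]]' >/dev/null && python3 check.py 8.8 && python3 -m pendant '[[[0,-3.7,0.5,0.1,0,0,0],[0,-7.4,1,0.3,0,0,0],[0,-11.1,1.5,0.4,0,0,0]]]' >/dev/null && python3 check.py 8.8
```

```text
th 3.28 r 74.7 z 11.2  Ft 5.2 Fr -1.0 Fz -2.6 grip 59
th 3.43 r 74.6 z 11.7  Ft 6.7 Fr -0.2 Fz -1.8 grip 58
th 3.59 r 74.6 z 12.1  Ft 6.1 Fr 0.3 Fz -1.2 grip 59
th 3.74 r 74.6 z 12.6  Ft 6.6 Fr 1.1 Fz 0.0 grip 59
th 3.89 r 74.5 z 13.0  Ft 6.7 Fr 0.6 Fz -0.3 grip 59
th 4.04 r 74.6 z 13.5  Ft 7.2 Fr -0.2 Fz 0.7 grip 59
th 4.19 r 74.5 z 13.9  Ft 8.5 Fr -0.6 Fz 1.7 grip 59
th 4.34 r 74.6 z 14.3  Ft 11.0 Fr -1.2 Fz 2.4 grip 59
```

The shoe bore at about 4.1 rad, and the grip force is now +4.8 N (about 115 N on the board). One small half step more.

```bash
python3 -m pendant '[[[0,-1.8,0.6,0.1,0,0,0],[0,-3.6,1.2,0.1,0,0,0],[0,-5.3,1.8,0.2,0,0,0]]]' >/dev/null; python3 check.py 13
```

```text
th 4.41 r 74.6 z 14.5  Ft 10.1 Fr -0.1 Fz 2.8 grip 59
```

```bash
python3 -m pendant '[[[0,-1.5,0.4,0.1,0,0,0],[0,-2.9,0.8,0.1,0,0,0],[0,-4.4,1.2,0.2,0,0,0]]]' >/dev/null; python3 check.py 13;  python3 -m pendant '[[[0,-1,0.2,0,0,0,0]]]' >/dev/null; python3 check.py 13
```

```text
th 4.47 r 74.6 z 14.7  Ft 10.5 Fr -0.8 Fz 3.5 grip 59
th 4.48 r 74.6 z 14.7  Ft 10.9 Fr -1.1 Fz 4.9 grip 59
```

```bash
python3 -m pendant '[[[0,-1.7,0.3,0.1,0,0,0],[0,-3.4,0.7,0.1,0,0,0]]]' >/dev/null; python3 check.py 13;  python3 -m pendant '[[[0,-1.7,0.3,0.1,0,0,0]]]' >/dev/null; python3 check.py 13
```

```text
th 4.53 r 74.7 z 14.8  Ft 12.9 Fr -0.8 Fz 4.0 grip 59
th 4.55 r 74.7 z 14.9  Ft 12.2 Fr -0.9 Fz 3.3 grip 59
```

That is about +6.3 N, or roughly 150 N on the board. I'll settle, release and lift clear.

```bash
python3 -m pendant '[[[0,0,0,0,0,0,0],[0,0,0,0,0,0,0],[0,0,0,0,0,0,0]]]' >/dev/null; python3 check.py 13; python3 -m pendant '[[[0.45,0,0,0,0,0,0],[0.6,0,0,0,0,0,0],[0.8,0,0,0,0,0,0],[1,0,0,0,0,0,0],[1,0,0,0,0,0,0]]]';  python3 -m pendant '[[[1,0,0,0,0,0,0],[1,0,0,-15,0,0,0],[1,0,0,-40,0,0,0],[1,0,0,-70,0,0,0],[1,0,0,-100,0,0,0]]]'; python3 -m pendant '[[[1,-10,0,0,0,0,0],[1,-10,0,0,0,0,0],[1,-10,0,0,0,0,0]]]'
python3 - <<'E'
from h import *
im,K,T=snap('wrist','w5.png')
S=H+.075*u;th=4.53
P=np.cross(w,u);hp=S+.075*(-np.cos(th)*u+np.sin(th)*P)-w*.0145
for X in(hp,hp+.02*w,hp+.086*w): print(proj(K,T,X).round())
im,K,T=snap('scene','s5.png')
for X in(hp,hp+.02*w,hp+.086*w): print(proj(K,T,X).round())
E
```

```text
th 4.55 r 74.7 z 14.8  Ft 11.6 Fr -1.5 Fz 3.6 grip 59
time_s: 18.95
eef_pos: [0.5575, -0.0974, 0.3929]
eef_rot: [-0.0, 0.997, -0.074, 0.002]
wrist_force: [0.3, -0.8, -1.0]
opening: 0.936
grasp_force: 0.0
time_s: 19.37
eef_pos: [0.557, -0.0973, 0.4936]
eef_rot: [-0.0, 0.997, -0.074, 0.001]
wrist_force: [0.4, -0.4, 0.8]
opening: 0.995
grasp_force: 0.0
time_s: 19.62
eef_pos: [0.547, -0.0958, 0.4927]
eef_rot: [0.0, 0.997, -0.074, 0.002]
wrist_force: [-0.3, -0.5, -1.1]
opening: 0.998
grasp_force: 0.0
[283. 182.]
[283. 186.]
[283. 206.]
[240. 225.]
[239. 220.]
[237. 202.]
```

View pics/w5.png

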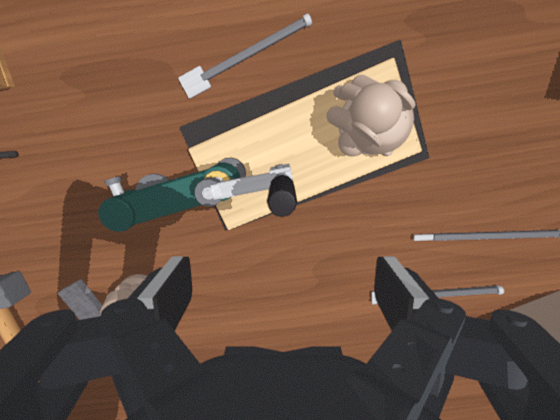

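View pics/s5.png

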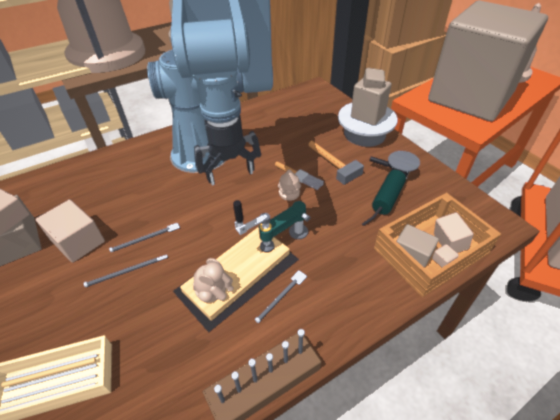

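The wrist view shows the grip standing, with the sleeve top at (281,205) against a predicted (283,206). The scene view shows it upright at (237,203)–(240,222). The board and bystanders look unmoved and the gripper is clear, so I'll hand in.

```bash
python3 -c "
from bench import ctrl
print(ctrl.hand_in())"
```

```text
the job is handed in; nothing more can be done
None
```

I swung the grip up to its stop, wound the crank clockwise until the shoe pressed on the board with an estimated 150 N (from a 6.3 N rise at the grip), let go with the grip standing, and handed the job in; no verdict came back.

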